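Open the jar in the decapping stand and hold its lid over it

ROBOT

A 6-joint arm with a two-finger parallel gripper is mounted at the origin on the work surface. World frame = base frame: x ahead of the robot, y to its left, z up, the work surface at z = 0. Lengths are in mm, angles in degrees, forces in N, time in s.
With the tool pointing down it reaches from about 250 to 850 mm from the base axis. Payload 12.5 kg.
Tool frame: the origin (TCP) lies on the centre line of the jaws, within the pads' length; the fingertips stand 17 mm ahead of it and the grasp point (between the pads) lies 2 mm behind it; z points along the fingers, x is the direction in which the jaws open and shut, and the axes are right-handed (so a half turn about z gives the same grasp; the last joint's range is limited). The gripper opens to 93 mm and grips with 3 to 60 N. Pads are 15 mm wide; open, the fingers measure 128 mm over their backs; the gripper's body (75 mm by 188 mm) begins 65 mm behind the grasp point.
Start: joints at [-4.847, 20.094, 94.641, -0, 65.266, -4.847], TCP at [549.986, 0.027, 235.633] pointing down, gripper open.
Joint ranges: [-157.81, 157.81], [-45, 120.19], [0.68, 151.7], [-89.99, 269.99], [4.06, 180], [-164.3, 164.3]. Speed limits (degrees/s): [127.2, 127.2, 159.86, 180, 180, 180].

INTERFACE

Orientations are given as a 3x3 rotation matrix whose columns are the frame's x, y, z axes.
In Python, from bench import r gives the robot as it stands.
- The arm moves only by the shell command python3 -m crank 'ROWS' [OPENING]. ROWS is text: rows parted by semicolons, each of 6 numbers parted by spaces: the shift along the world's x, y, z in mm, then the turn, a rotation vector about the world's x, y, z in degrees. A call has 1 to 10 rows; each row shifts and turns the commanded pose from where the row before left it; what a row does not reach is not made up. A row lasts 1/10 s, in which the tool goes at most 50 mm and 8.59 degrees, less where a joint would pass 70% of its speed; a pose out of reach is approached as far as the arm can. A call with a gripper value outside its range is refused whole. OPENING is the finger opening in mm, from 0 to 93, set as the call begins (- or left out, the last holds). The fingers move at their own pace and stop on an object; the grip force is fixed at half the most. Time passes only in rows, so rows that do not move let the fingers close. It gives the time, the measured TCP pose, the force and the opening at its end, in the units of the state.
- r.observe(): the state, without advancing time (a new reading comes with each control period).
- r.snapshot(name): name is "scene" or "side" or "wrist"; returns a dict with "color" (400x640x3 uint8, blue, green, red), "fx", "fy", "cx", "cy" (pixels), "eye" and "rotation" of the camera in the world; the wrist camera has in their place "T_tool_cam" (4x4, takes a point from camera to tool coordinates, whose origin is the TCP and whose axes are the tool frame's). Camera axes: x right, y down, z forward; pixel columns grow to the right and rows downward; lengths in mm; the calibration is good to about 2 mm. A picture is of the moment at which its call begins: read the wrist's pose just before it. There is no depth.
- r.close_job(): hands the job in, once; it reports no verdict.
Trained networks look in a picture, given as the dict that the camera call returned (one of the last four; its "shot" number tells which), for a name from the list of things; names that differ only in an ending like _2 or _b are one class to them, and where a whole thing is asked for, a point or a joint stands for the part that bears it (a point fixed in the world has none). Each returns a list of dicts, best first, with "score" (0 to 1); they miss things now and then, are a little off and sometimes report something else, mostly with a low value. They report only what shows in the picture. A call takes as long as a camera call. They do not tell look-alikes from the thing itself.
- r.boxes_of(picture, query): "location" ([column, row] in pixels, amid what is visible of it).
The state is a dict: "clock": time; "joints": joint angles; "dq": joint speeds; "joint_efforts": joint torques, N m; "eef_pos": TCP position; "tool_rot": TCP orientation; "contact_force": force on the tool from outside, world axes, zero at the start; "torque": the same for the moment, N m; "width": opening from 0.0 (shut) to 1.0 (fully open).
Only numpy, scipy, OpenCV 4.12 (cv2) and the standard library are available. Lean on these libraries where they do the work, as an engineer would, in place of code of your own. Each camera call takes 0.05 s, during which the arm holds its last target.

TASK

The square glass jar in the decapping stand has to be opened so that its rim can be checked before it goes into the empties tote. First slide the brace by its black grip all the way home, so that its fork keeps the jar from turning on the turntable, then unscrew the tight metal lid anticlockwise until its threads let go and lift it straight off without lifting the jar. Finish while still holding the lid in the gripper, level, a couple of centimetres above the jar's mouth (do not put it down or let go), with the brace still home and the other things on the bench left where they are.

Things in the scene. Friction and masses are not known exactly. Their poses are not given: they have to be found in the camera images.
- stand: Decapping stand fixed to the bench: a grey base plate 150 x 290 x 12 mm (x by y by height) with a free-turning steel turntable (86 mm across, top 16 mm above the bench) for the jar and a 45 mm high aluminium end wall 58 mm from the origin on the +y side. The origin is on the bench surface under the turntable's axis. +y is the direction in which the brace slides home.
- brace (a joint): Travel (m) of the sliding aluminium fork of the stand along the stand's +y: 0 is fully back, 0.075 fully home. It starts at 0 to 0.01. Takes about 4 N to slide and stays where it is left. On its way home its two tines (83 mm apart, 50 mm high over the bench, flared tips) pass either side of the jar and square it up, and its crosspiece may push the jar on by up to 20 mm.
- brace_grip (a point): Centre of the upper part of the brace's black upright grip, a block 24 mm (stand x) by 20 mm (stand y), standing from 21 to 67 mm above the bench; this point is 48 mm above the bench and moves with the brace. Its axes are those of the stand. When home it is 110 mm from the stand's origin, on its -y side.
- jar: Loose square clear glass jar, 76 x 76 x 84 mm with a paper band, with a neck 37 mm across and 28 mm tall on top; 0.5 kg; it stands on the stand's turntable. Origin at the centre of its underside, z up. Unbraced it spins with its lid on the turntable. Its shoulder is 84 mm above its underside.
- jar_rim (a point): Centre of the jar's mouth at the rim, 112 mm above the jar's underside, on its axis. A springy seal in the mouth pushes the lid up with about 20 N.
- lid_mid (a point): Centre (half-way up) of the loose steel screw lid with ribbed skirt on the jar: 58 mm in diameter, 26 mm tall, 60 g. This point is 13 mm below the lid's top; closed, it is 105 mm above the jar's underside (7 mm below the rim) and the lid's lower edge is 8 mm above the jar's shoulder. About 0.4 N m is needed to turn it.
- lid: The same lid; origin at the centre of its lower edge, z up. It comes free of the threads after 45 to 60 degrees of anticlockwise turn (from above) relative to the jar; at about 80 to 95 it meets a stop, still free to lift. Turn it 70 to 75 degrees (the jar gives up to 8 degrees in the brace). It rises only 2 mm as it turns, which need not be followed; then it lifts straight off.
- small_jar: Bystander: round amber jar, 54 mm across, 72 mm tall. Origin under its centre.
- spare_lid: Bystander: a spare lid of 58 mm lying on the bench, 26 mm tall. Origin under its centre.
- mini_a: Bystander: green miniature bottle, 36 mm across, 90 mm tall. Origin under its centre.
- mini_b: Bystander: amber miniature bottle, 36 mm across, 90 mm tall. Origin under its centre.
- opener: Bystander: flat steel opener 120 mm long, 32 mm wide, 10 mm thick, lying. Origin under its centre.
- tape_roll: Bystander: roll of packing tape, 84 mm across, 30 mm tall. Origin under its centre.
There are look-alikes about, which are no part of the job. What is shaped like the lid but purple or turquoise is not meant. There is more than one size of the jar; the one meant has the size given above.

How it is judged:
By the outcome, as a careful person would: the job done as asked, in the order asked, and still so for the second after the job is handed in, while the arm keeps its last pose, push and grip.
It also fails if it takes over 48 s, if anything falls off the work surface, if the arm or the gripper's body presses on something with over 40 N, if the wrist force passes 120 N, or if a joint passes its speed limit or range.

## Working session

There is one attempt and no reset: what is moved stays moved. The work goes in short steps, Python scripts to look and compute and a shell command to move; the robot and the scene stay as the last step left them, time stands still between calls to the robot, and variables do not carry over. Pictures are saved under pics/ and viewed, and the job is handed in when it is done.

```bash
ls; mkdir -p pics; cat > h.py <<'E'
from bench import r
import numpy as np, cv2
def snap(n,f):
    s=r.observe(); p=r.snapshot(n); cv2.imwrite('pics/'+f,p['color'])
    if n=='wrist':
        T=np.eye(4);T[:3,:3]=np.array(s['tool_rot']).reshape(3,3);T[:3,3]=s['eef_pos']
        M=T@np.array(p['T_tool_cam']); p['E']=M[:3,3];p['R']=M[:3,:3]
    else: p['E']=np.array(p['eye']);p['R']=np.array(p['rotation']).reshape(3,3)
    return p
def ray(p,uv):
    d=p['R']@np.array([(uv[0]-p['cx'])/p['fx'],(uv[1]-p['cy'])/p['fy'],1]);return p['E'],d/np.linalg.norm(d)
def atz(p,uv,z):
    e,d=ray(p,uv);return e+d*(z-e[2])/d[2]
def proj(p,X):
    c=p['R'].T@(np.array(X)-p['E']);return np.array([p['fx']*c[0]/c[2]+p['cx'],p['fy']*c[1]/c[2]+p['cy']])
E
python3 - <<'E'
from h import *
np.set_printoptions(precision=1,suppress=True)
print(r.observe())
for n in ['scene','side','wrist']:
    p=snap(n,n+'0.png'); print(n,p['E'],p['R'].tolist(),p['fx'])
    for q in ['jar','lid','brace_grip','stand','spare_lid','small_jar']:
        print(q,[(np.round(b['location']).tolist(),round(b['score'],2)) for b in r.boxes_of(p,q)][:4])
E
```

```text
pics
{'clock': 0.0, 'joints': array([-4.8, 20.1, 94.7, -0. , 65.3, -4.8]), 'dq': array([-0.1,  0. ,  0.1,  0. ,  0. ,  0. ]), 'joint_efforts': array([  0. , -49.7, -28.5,   0.1,   0. ,  -0. ]), 'eef_pos': array([549.7,   0.1, 235.1]), 'tool_rot': array([[ 1., -0., -0.],
       [-0., -1.,  0.],
       [-0., -0., -1.]]), 'contact_force': array([-0.5,  0.7,  0.5]), 'torque': array([0., 0., 0.]), 'width': 1.0007755877206248}
scene [1189.    -8.2  536.9] [[0.1709346993431177, 0.5467367492080656, -0.8196708215045078], [0.9851950616017465, -0.1059179291683857, 0.13480386817970666], [-0.01311560734426157, -0.8305783041628751, -0.5567473946934224]] 436.00586632470083
jar [([324.0, 166.0], 0.75), ([261.0, 193.0], 0.62), ([290.0, 233.0], 0.61)]
lid [([396.0, 270.0], 0.96), ([287.0, 201.0], 0.89), ([353.0, 201.0], 0.66), ([241.0, 264.0], 0.3)]
brace_grip [([224.0, 256.0], 0.82)]
stand [([236.0, 264.0], 0.87), ([197.0, 229.0], 0.38), ([289.0, 233.0], 0.35)]
spare_lid [([268.0, 306.0], 0.86), ([225.0, 259.0], 0.35)]
small_jar [([368.0, 227.0], 0.56)]
side [  31.6 -355.7  595.2] [[0.641461022790161
[... 368 characters left out ...]
0, 178.0], 0.44), ([351.0, 217.0], 0.38)]
stand [([403.0, 258.0], 0.77), ([280.0, 196.0], 0.3)]
spare_lid [([414.0, 207.0], 0.78), ([413.0, 262.0], 0.31)]
small_jar [([284.0, 193.0], 0.86)]
wrist [550.   67.  383.8] [[0.9999990885187835, 0.0008358123165804278, 0.0010603675644564653], [0.0010672596526652596, -0.9703688499969617, -0.24162606629336517], [0.0008269936118809071, 0.24162697774326308, -0.9703688575527454]] 337.9991978462695
jar [([81.0, 20.0], 0.62), ([323.0, 118.0], 0.57)]
lid [([345.0, 146.0], 0.97), ([451.0, 186.0], 0.64)]
brace_grip [([344.0, 247.0], 0.87)]
stand [([341.0, 198.0], 0.73)]
spare_lid [([453.0, 187.0], 0.87), ([216.0, 166.0], 0.64)]
small_jar [([318.0, 4.0], 0.58)]
```

View pics/scene0.png

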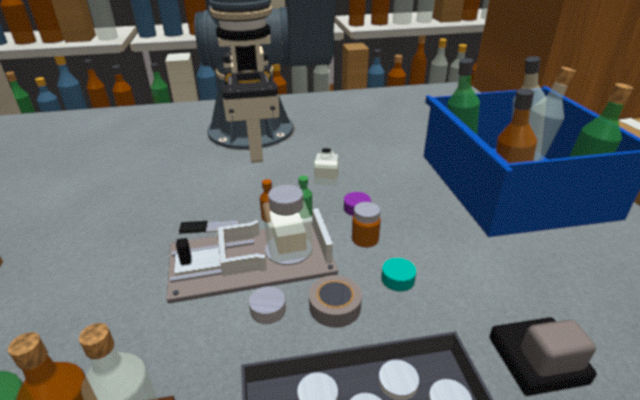

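View pics/side0.png

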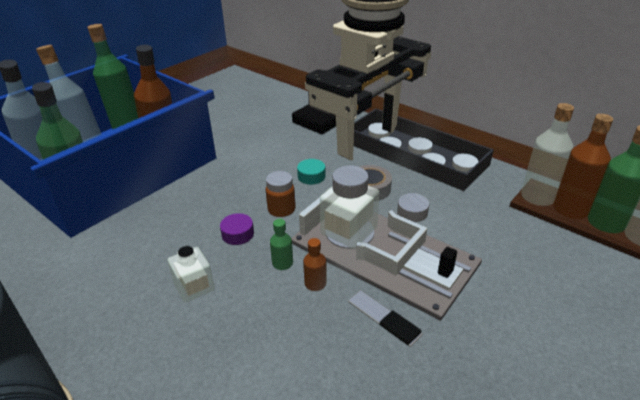

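View pics/wrist0.png

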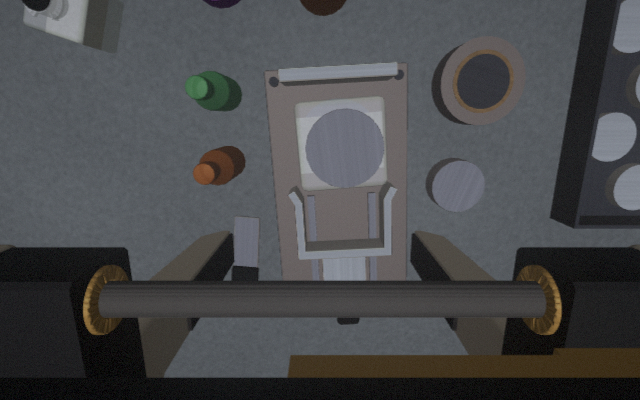

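The wrist view shows the stand with the fork, the jar (lid at 345,147) and the end wall at the top (y≈72). The black grip is half hidden at (346,320). In the scene view the grip is at (183,250), and in the side view at (448,262). The networks' grip and lid points aren't reliable, so I'll check them by triangulation.

```bash
cat > g.py <<'E'
from h import *
np.set_printoptions(precision=1,suppress=True)
E
python3 - <<'E'
from g import *
P={n:snap(n,n+'1.png') for n in ['scene','side','wrist']}
def tri(o):
    A=np.zeros((3,3));b=np.zeros(3)
    for n,uv in o:
        e,d=ray(P[n],uv);M=np.eye(3)-np.outer(d,d);A+=M;b+=M@e
    x=np.linalg.solve(A,b);print([np.round(proj(P[n],x)-uv,1).tolist() for n,uv in o]);return x
print('grip mid',tri([('scene',(183,250)),('side',(448,262))]))
print('lidtop wrist',atz(P['wrist'],(345,147),134),'scene',atz(P['scene'],(286,196),134),'side',atz(P['side'],(351,177),134))
for n,uv in [('wrist',(265,72)),('wrist',(407,64)),('scene',(168,293)),('scene',(335,270)),('side',(436,308)),('side',(480,262)),('side',(293,240))]:
    print('corner',n,uv,atz(P[n],uv,12))
# rough zoom crops
for n,(x0,y0,x1,y1) in {'scene':(150,170,350,310),'side':(270,150,490,320)}.items():
    c=P[n]['color'][y0:y1,x0:x1];cv2.imwrite('pics/z%s.png'%n,cv2.resize(c,None,fx=3.6,fy=3.5 if n=='scene' else 3.5,interpolation=cv2.INTER_CUBIC))
E
```

```text
[[-0.0, 0.0], [-0.0, -0.0]]
grip mid [ 576.5 -141.4   46.5]
lidtop wrist [567.2  45.1 134. ] scene [574.1  43.2 134. ] side [564.2  39.9 134. ]
corner wrist (265, 72) [491.4 111.3  12. ]
corner wrist (407, 64) [638.  119.2  12. ]
corner scene (168, 293) [ 641.2 -166.7   12. ]
corner scene (335, 270) [638.3 115.5  12. ]
corner side (436, 308) [ 513.  -161.5   12. ]
corner side (480, 262) [ 643.7 -168.5   12. ]
corner side (293, 240) [489.7 106.6  12. ]
```

View pics/zscene.png

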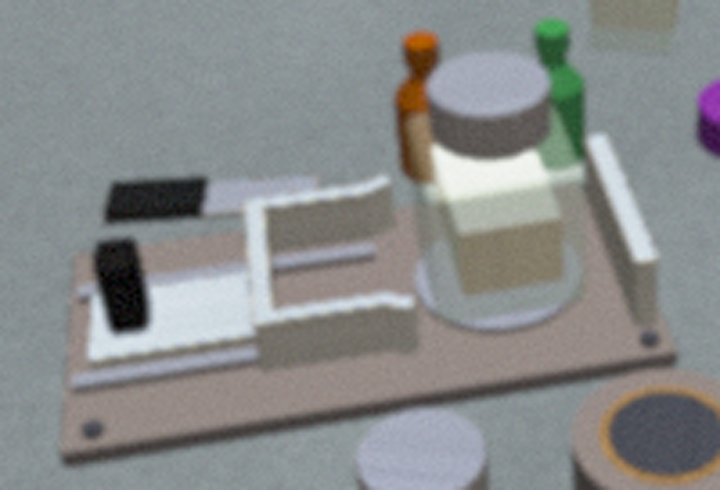

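View pics/zside.png

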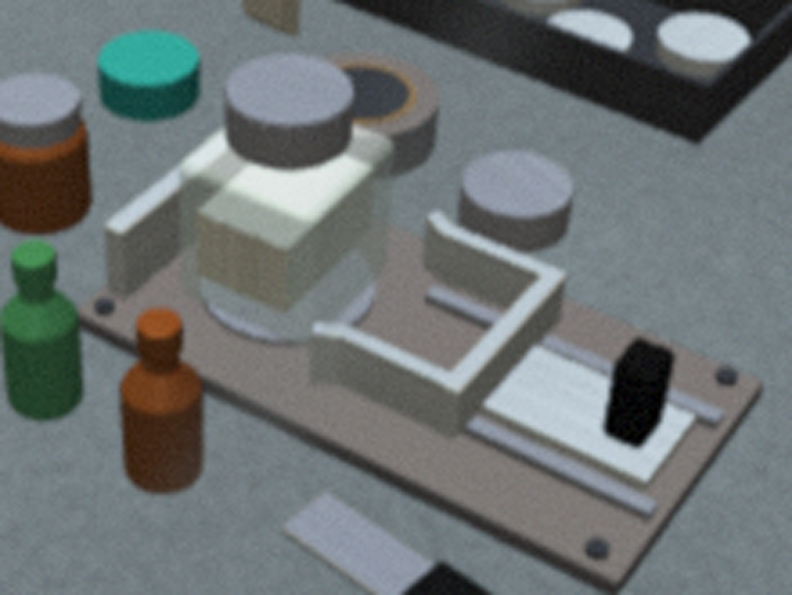

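```bash
python3 - <<'E'
from g import *
from scipy.optimize import least_squares
P={n:snap(n,n+'2.png') for n in ['scene','side','wrist']}
obs=[('side',(440,314),-75,0,12),('side',(481,260),75,0,12),('side',(292,241),-75,290,12),
('scene',(168,297),75,0,12),('scene',(337,270.5),75,290,12),('scene',(172,241.5),-75,0,12),('wrist',(265,72),-75,290,12),('wrist',(407,64),75,290,12)]
def X(q,a,b,z):
    c,s=np.cos(q[2]),np.sin(q[2]);return np.array([q[0]+c*a-s*b,q[1]+s*a+c*b,z])
f=lambda q:np.concatenate([proj(P[n],X(q,a,b,z))-uv for n,uv,a,b,z in obs])
s=least_squares(f,[570,-165,0],loss='soft_l1',x_scale=[10,10,.1]);print(s.x,np.degrees(s.x[2]),f(s.x).reshape(-1,2))
for k in ['scene','side','wrist']:
  fs=[f(s.x).reshape(-1,2)]
  o2=[o for o in obs if o[0]==k]
  g=lambda q:np.concatenate([proj(P[n],X(q,a,b,z))-uv for n,uv,a,b,z in o2])
  t=least_squares(g,[570,-165,0],x_scale=[10,10,.1]).x;print(k,t[:2],np.degrees(t[2]))
print('stand frame y dir', -np.sin(s.x[2]),np.cos(s.x[2]))
c=P['wrist']['color'][40:330,230:500];cv2.imwrite('pics/zw.png',cv2.resize(c,None,fx=2,fy=2))
E
```

```text
[ 576.4 -173.2    0. ] 2.4096403052290447 [[ 1.   3.8]
 [ 2.  -0.1]
 [-2.  -2.5]
 [-2.8  0.7]
 [ 0.5 -0.5]
 [-1.5 -0.6]
 [-2.1 -2.1]
 [ 1.2 -0.4]]
scene [ 576.1 -171. ] 2.315829346034231
side [ 578.8 -171.3] 2.9735263385849406
wrist [ 580.2 -174.4] 3.0770051709868764
stand frame y dir -0.04204376061452488 0.9991157701654941
```

View pics/zw.png

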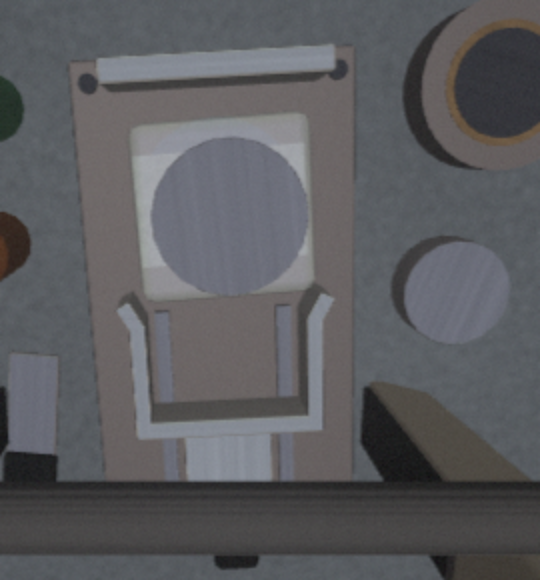

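The stand's yaw is about 3°. The grip is near (577,-141) and the lid near (567,43), and both agree with the stand fit. I'll move above the grip now.

```bash
python3 -m crank '5 -28 0 0 0 0.6;5 -28 0 0 0 0.6;6 -28 0 0 0 0.6;5 -28 0 0 0 0.6;5 -29 0 0 0 0.6;0 0 -30 0 0 0;0 0 -30 0 0 0;0 0 -30 0 0 0;0 0 -15 0 0 0;0 0 0 0 0 0' 93
python3 - <<'E'
from g import *
for n in ['scene','side']:
    p=snap(n,n+'3.png'); s=r.observe(); print(s['eef_pos'],s['contact_force'],proj(p,s['eef_pos']),proj(p,s['eef_pos']+[0,0,-17]))
    x0,y0=(130,150) if n=='scene' else (330,150)
    cv2.imwrite('pics/z3%s.png'%n,cv2.resize(p['color'][y0:y0+160,x0:x0+200],None,fx=3.6,fy=3.6))
E
```

```text
clock: 2.35
eef_pos: [575.2, -140.7, 129.0]
tool_rot: [[0.999, 0.052, -0.003], [0.052, -0.999, 0.001], [-0.003, -0.001, -1.0]]
contact_force: [-0.2, 0.4, 0.2]
width: 1.0
[ 576.  -140.9  130.6] [ 0.4 -0.   0.7] [173.9 210.2] [175.9 218.6]
[ 576.5 -141.1  131.6] [-0.4 -0.3  0.7] [455.9 219.5] [454.2 228.4]
```

View pics/z3scene.png

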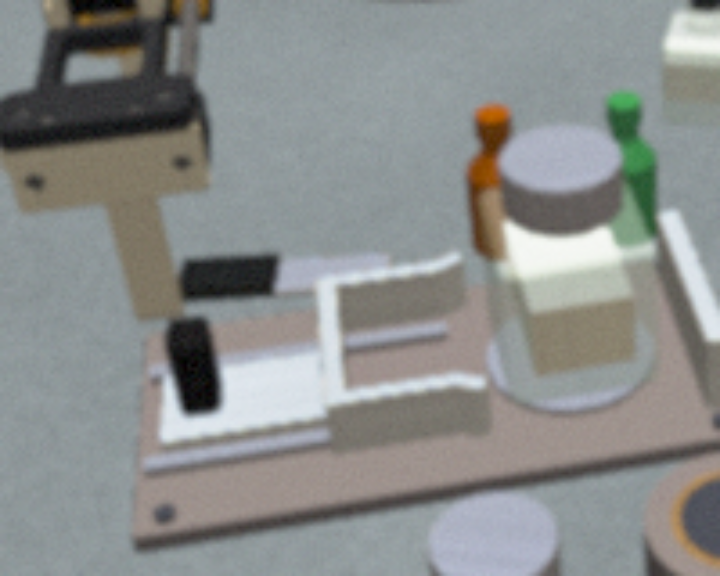

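View pics/z3side.png

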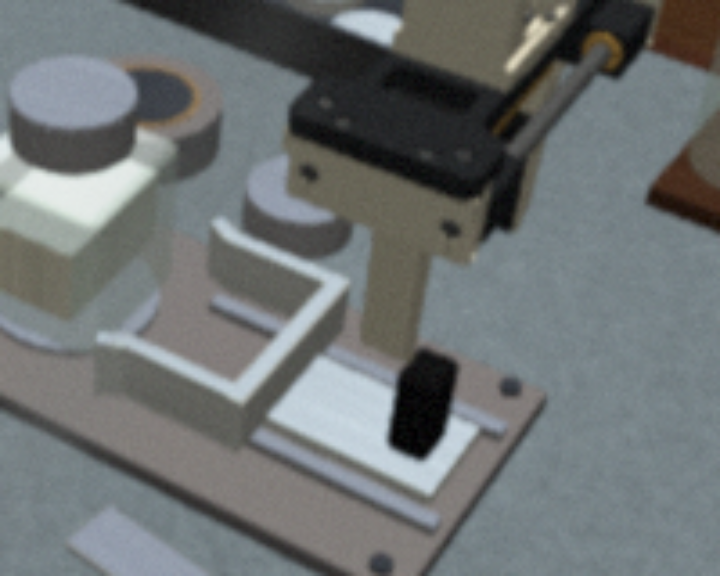

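In both views the fingers hang above the black grip and straddle it. I'll descend to about z=50 and close.

```bash
python3 -m crank '0 0 -20 0 0 0;0 0 -20 0 0 0;0 0 -20 0 0 0;0 0 -12 0 0 0;0 0 -8 0 0 0;0 0 0 0 0 0' 93 ; python3 -m crank '0 0 0 0 0 0;0 0 0 0 0 0;0 0 0 0 0 0;0 0 0 0 0 0;0 0 0 0 0 0;0 0 0 0 0 0;0 0 0 0 0 0' 12
python3 - <<'E'
from g import *
s=r.observe();print(s['eef_pos'],s['contact_force'],s['torque'],s['width']*93)
for n in ['side']:
    p=snap(n,n+'4.png'); 
    x0,y0=(130,150) if n=='scene' else (330,150)
    cv2.imwrite('pics/z4%s.png'%n,cv2.resize(p['color'][y0:y0+160,x0:x0+200],None,fx=3.6,fy=3.6))
E
```

```text
clock: 3.05
eef_pos: [576.0, -141.0, 50.6]
tool_rot: [[0.999, 0.052, -0.0], [0.052, -0.999, 0.0], [-0.0, -0.0, -1.0]]
contact_force: [0.8, 0.2, 0.6]
width: 1.002
clock: 3.75
eef_pos: [576.0, -141.0, 50.7]
tool_rot: [[0.999, 0.052, -0.0], [0.052, -0.999, 0.0], [-0.0, -0.0, -1.0]]
contact_force: [-0.4, 0.1, 0.2]
width: 0.449
[ 576.  -141.    50.7] [-0.4  0.1  0.2] [0. 0. 0.] 41.78789545399099
```

View pics/z4side.png

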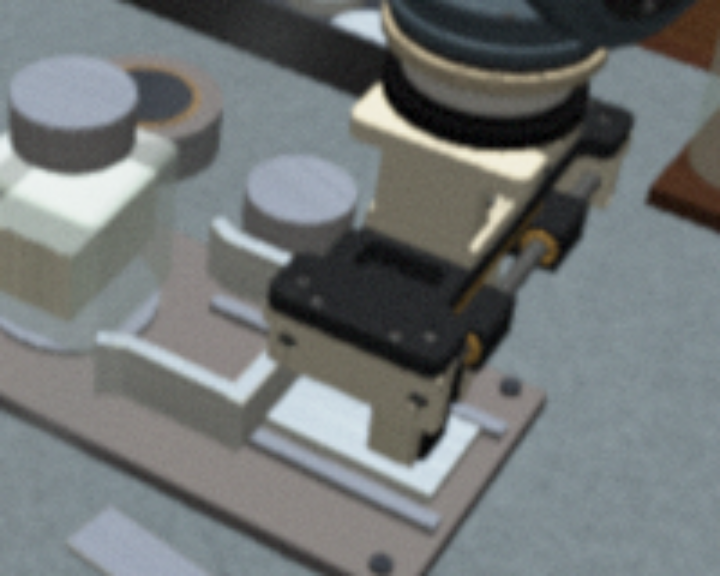

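The fingers are still closing, at about 70 mm/s. I'll keep closing.

```bash
python3 -m crank '0 0 0 0 0 0;0 0 0 0 0 0;0 0 0 0 0 0;0 0 0 0 0 0'
python3 -c "
from g import *
s=r.observe();print(s['eef_pos'],s['contact_force'],s['torque'],s['width']*93)"
```

```text
clock: 4.2
eef_pos: [577.7, -140.9, 50.7]
tool_rot: [[0.999, 0.052, 0.004], [0.052, -0.999, -0.001], [0.004, 0.001, -1.0]]
contact_force: [11.1, 1.0, -7.9]
width: 0.257
[ 577.7 -140.9   50.7] [11.1  1.  -7.9] [ 0.2 -1.3  0.1] 23.937912424827946
```

Gripped, at 23.9 mm against the block's 24. I'll centre by +2 mm in x, then slide home along (-0.05, 1).

```bash
python3 -m crank '2 0 0 0 0 0;-0.4 8 0 0 0 0;-0.4 8 0 0 0 0;-0.4 8 0 0 0 0;-0.4 8 0 0 0 0;-0.4 8 0 0 0 0;-0.4 8 0 0 0 0;-0.2 4 0 0 0 0;0 0 0 0 0 0'
python3 -m crank '-0.2 4 0 0 0 0;-0.2 4 0 0 0 0;-0.2 3 0 0 0 0;0 0 0 0 0 0'
```

```text
clock: 5.1
eef_pos: [575.0, -88.5, 50.6]
tool_rot: [[0.999, 0.053, -0.001], [0.053, -0.999, 0.0], [-0.001, -0.0, -1.0]]
contact_force: [-4.9, 3.2, 3.5]
width: 0.257
clock: 5.5
eef_pos: [574.4, -78.0, 50.6]
tool_rot: [[0.999, 0.052, -0.001], [0.052, -0.999, 0.0], [-0.001, -0.0, -1.0]]
contact_force: [-3.9, -0.1, 3.7]
width: 0.254
```

```bash
python3 -m crank '-0.1 3 0 0 0 0;-0.1 3 0 0 0 0;0 0 0 0 0 0'; python3 -m crank '-0.1 2 0 0 0 0;0 0 0 0 0 0';python3 -m crank '-0.1 2 0 0 0 0;0 0 0 0 0 0';
```

```text
clock: 5.8
eef_pos: [574.1, -72.0, 50.6]
tool_rot: [[0.999, 0.052, -0.001], [0.052, -0.999, -0.0], [-0.001, -0.0, -1.0]]
contact_force: [-5.1, -1.7, 3.8]
width: 0.256
clock: 6.0
eef_pos: [574.0, -70.2, 50.6]
tool_rot: [[0.999, 0.052, -0.001], [0.052, -0.999, -0.0], [-0.001, 0.0, -1.0]]
contact_force: [-4.8, -2.2, 3.3]
width: 0.255
clock: 6.2
eef_pos: [573.9, -68.4, 50.6]
tool_rot: [[0.999, 0.052, -0.001], [0.052, -0.999, -0.0], [-0.001, 0.0, -1.0]]
contact_force: [-5.5, -4.2, 3.7]
width: 0.259
```

```bash
python3 -m crank '-0.1 2 0 0 0 0;0 0 0 0 0 0'; python3 -m crank '0 1.5 0 0 0 0;0 0 0 0 0 0';python3 -m crank '0 1.5 0 0 0 0;0 0 0 0 0 0'; python3 -c "
from g import *
for n in ['side','scene']:
    p=snap(n,n+'5.png'); 
    x0,y0=(130,150) if n=='scene' else (290,150)
    cv2.imwrite('pics/z5%s.png'%n,cv2.resize(p['color'][y0:y0+160,x0:x0+220],None,fx=3.6,fy=3.6))
"
```

```text
clock: 6.4
eef_pos: [573.9, -68.1, 50.7]
tool_rot: [[0.999, 0.053, -0.001], [0.053, -0.999, -0.003], [-0.001, 0.003, -1.0]]
contact_force: [-6.0, -17.5, 2.6]
width: 0.254
clock: 6.6
eef_pos: [573.9, -67.7, 50.7]
tool_rot: [[0.999, 0.053, -0.001], [0.053, -0.999, -0.004], [-0.001, 0.004, -1.0]]
contact_force: [-6.2, -25.9, 1.9]
width: 0.256
clock: 6.8
eef_pos: [573.9, -67.0, 50.7]
tool_rot: [[0.999, 0.053, -0.001], [0.053, -0.999, -0.005], [-0.001, 0.005, -1.0]]
contact_force: [-7.9, -31.3, 1.8]
width: 0.257
```

View pics/z5scene.png

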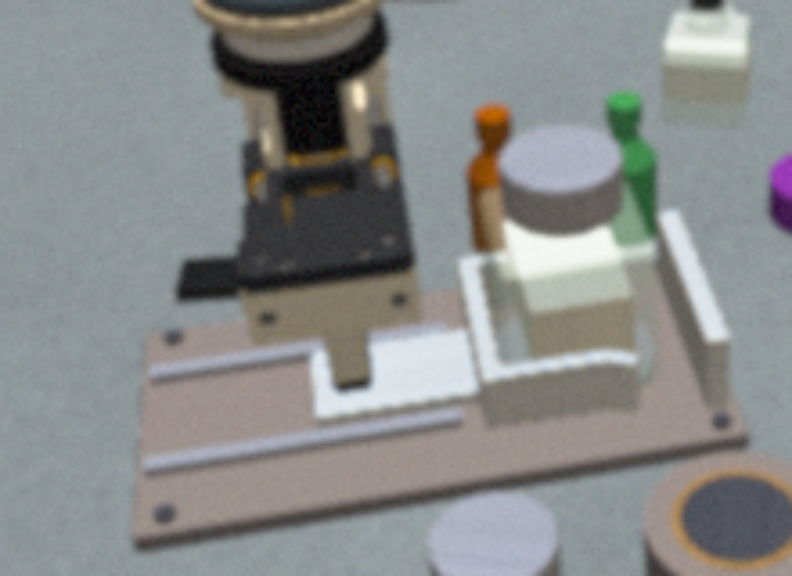

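The brace met a hard stop: the force rose to 31 N at y≈-67.5, after about 73 mm of travel. That puts the stand's origin at y≈42, which matches the lid. The picture shows the tines around the jar and the jar apart from the end wall. I'll unload, release, rise, and look at the lid with the wrist camera.

```bash
python3 -m crank '0 -2.5 0 0 0 0;0 0 0 0 0 0'; python3 -m crank '0 0 0 0 0 0;0 0 0 0 0 0;0 0 0 0 0 0;0 0 0 0 0 0;0 0 0 0 0 0;0 0 0 0 0 0' 70;python3 -m crank '0 0 20 0 0 0;0 0 30 0 0 0;0 0 40 0 0 0;0 0 40 0 0 0;0 0 20 0 0 0;-1 20 5 0 0 0;-1 20 0 0 0 0;0 0 0 0 0 0;0 0 0 0 0 0' 93
python3 - <<'E'
from g import *
P={n:snap(n,n+'6.png') for n in ['scene','side','wrist']}
print(r.observe()['eef_pos'])
for n,p in P.items():
    for q in ['lid','jar','brace_grip']:
        for b in r.boxes_of(p,q)[:3]: print(n,q,b['location'],b['score'],atz(p,b['location'],134 if q=='lid' else 48))
    for nm,X in [('lidtop',[567,43,134]),('grip',[574,-68,67])]: print(n,nm,proj(p,X))
E
```

```text
clock: 7.1
eef_pos: [573.9, -67.1, 50.7]
tool_rot: [[0.999, 0.052, -0.001], [0.052, -0.999, -0.002], [-0.001, 0.002, -1.0]]
contact_force: [-5.5, -12.1, 2.6]
width: 0.255
clock: 7.7
eef_pos: [574.3, -65.4, 50.6]
tool_rot: [[0.999, 0.052, -0.0], [0.052, -0.999, 0.0], [-0.0, -0.0, -1.0]]
contact_force: [-0.1, -0.2, -0.7]
width: 0.718
clock: 8.6
eef_pos: [572.2, -25.5, 205.6]
tool_rot: [[0.999, 0.053, -0.0], [0.053, -0.999, -0.0], [-0.0, 0.0, -1.0]]
contact_force: [1.3, -0.5, 0.2]
width: 0.998
[572.3 -26.1 205.4]
scene lid [397.4, 271.8] 0.7 [785.  167.4 134. ]
scene lid [354.4, 201.6] 0.7 [612.4 152.1 134. ]
scene lid [284.4, 202.0] 0.6 [591.6  38.5 134. ]
scene jar [324.5, 169.1] 0.7 [349.5 152.3  48. ]
scene jar [290.9, 226.7] 0.61 [547.5  51.1  48. ]
scene brace_grip [257.7, 253.3] 0.61 [611.2 -14.1  48. ]
scene lidtop [285.4 193.8]
scene grip [224.3 234.9]
side lid [311.6, 169.1] 0.91 [541.6 104.4 134. ]
side lid [238.0, 229.2] 0.8 [361.5  85.8 134. ]
side lid [348.4, 177.9] 0.59 [559.6  41.6 134. ]
side jar [189.8, 277.2] 0.78 [302.  142.2  48. ]
side jar [349.4, 211.6] 0.72 [577.8  51.6  48. ]
side brace_grip [379.2, 242.5] 0.62 [544.9 -34.4  48. ]
side brace_grip [383.0, 181.4] 0.58 [689.8  57.8  48. ]
side lidtop [350.5 175.5]
side grip [407.7 233. ]
wrist lid [315.8, 107.2] 0.69 [564.9  46.  134. ]
wrist jar [357.1, 84.1] 0.97 [597.8  69.   48. ]
wrist jar [322.6, 183.8] 0.68 [572.9 -19.5  48. ]
wrist jar [316.5, 108.7] 0.62 [564.   46.8  48. ]
wrist brace_grip [322.1, 186.8] 0.58 [572.6 -22.4  48. ]
wrist brace_grip [330.7, 66.1] 0.4 [574.3  82.3  48. ]
wrist lidtop [318.9 112.3]
wrist grip [321.  240.7]
```

View pics/wrist6.png

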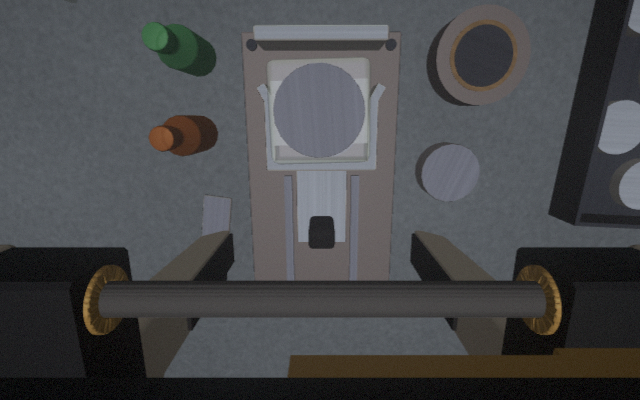

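View pics/scene6.png

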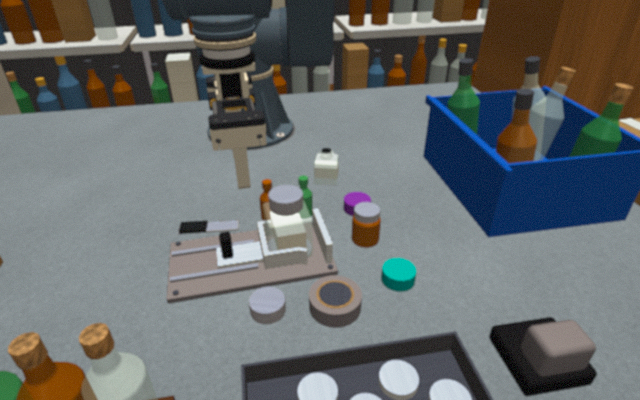

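View pics/side6.png

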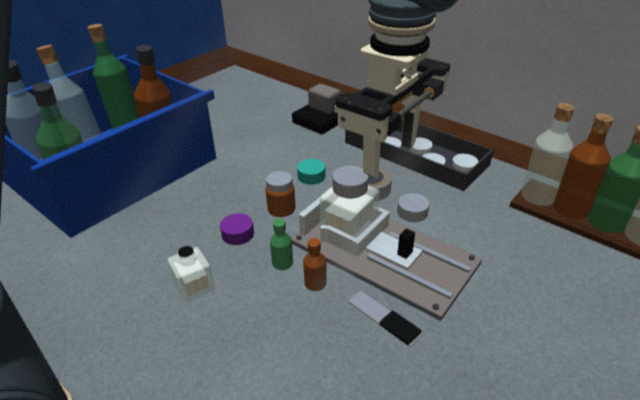

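The wrist view shows the fork square around the jar and the lid's top circle centred at about (319.5,110.5). The grip sits at (321,232). Everything else is unmoved. I'll refine the lid centre using overlays.

```bash
python3 - <<'E'
from g import *
P={n:snap(n,n+'7.png') for n in ['scene','side','wrist']}
t=np.linspace(0,2*np.pi,60)
out=[]
for n,p in P.items():
    im=p['color'];c=proj(p,[567.5,44,134]).astype(int);k=6 if n!='wrist' else 3;w=130//k if k==3 else 32
    w=400//k//2
    x0,y0=c[0]-w,max(0,c[1]-w);z=cv2.resize(im[y0:y0+2*w,x0:x0+2*w],None,fx=k,fy=k,interpolation=cv2.INTER_CUBIC)
    z=cv2.convertScaleAbs(z,alpha=1.4)
    for C,col in [((567.5,44),(0,0,255))]:
        pts=np.array([(proj(p,[C[0]+29*np.cos(a),C[1]+29*np.sin(a),134])-[x0,y0]+.5)*k for a in t])
        cv2.polylines(z,[pts.astype(int)],True,col,1)
    z=z[:390,:390]; out.append(cv2.resize(cv2.copyMakeBorder(z,0,390-z.shape[0],0,390-z.shape[1],cv2.BORDER_CONSTANT),(266,266) if 0 else (390,390)))
cv2.imwrite('pics/ov7.png',np.hstack(out[:2]));cv2.imwrite('pics/ov7w.png',out[2])
E
```

```text
(no output)
```

View pics/ov7.png

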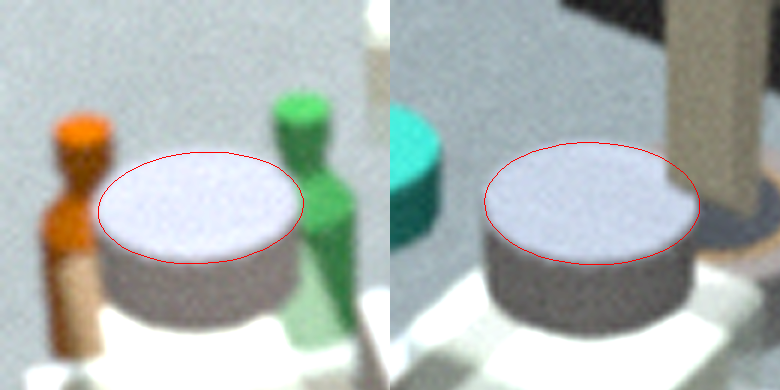

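View pics/ov7w.png

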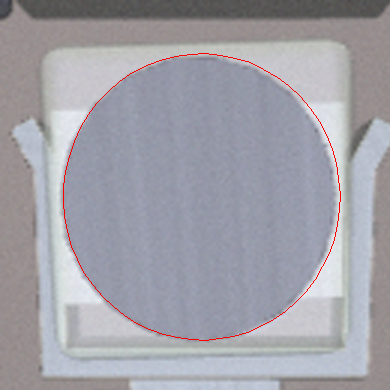

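The (567.5, 44) circle fits all three views to within about 1 mm. Next I'll go above the lid, then down with the jaws open.

```bash
python3 -m crank '-1 18 0 0 0 0;-1 18 0 0 0 0;-1 18 0 0 0 0;-1.8 16 0 0 0 0;0 0 0 0 0 0;0 0 0 0 0 0'; python3 -m crank '0 0 -20 0 0 0;0 0 -20 0 0 0;0 0 -15 0 0 0;0 0 0 0 0 0;0 0 0 0 0 0'
python3 -c "
from g import *
print(np.mean([r.observe()['eef_pos'] for _ in range(1)],axis=0))
for n in ['side','scene']:
    p=snap(n,n+'8.png');print(r.observe()['eef_pos'])
    x0,y0=(210,130) if n=='scene' else (290,110)
    cv2.imwrite('pics/z8%s.png'%n,cv2.resize(p['color'][y0:y0+130,x0:x0+160],None,fx=4,fy=4))
"
```

```text
clock: 9.95
eef_pos: [567.5, 44.5, 205.6]
tool_rot: [[0.999, 0.053, 0.0], [0.053, -0.999, -0.0], [0.0, 0.0, -1.0]]
contact_force: [0.7, 0.7, 0.4]
width: 0.998
clock: 10.45
eef_pos: [567.7, 44.0, 151.0]
tool_rot: [[0.999, 0.052, 0.0], [0.052, -0.999, -0.0], [0.0, 0.0, -1.0]]
contact_force: [0.3, -0.8, 0.2]
width: 1.001
[567.7  44.  151. ]
[568.   44.1 151.5]
[568.   44.2 151.6]
```

View pics/z8scene.png

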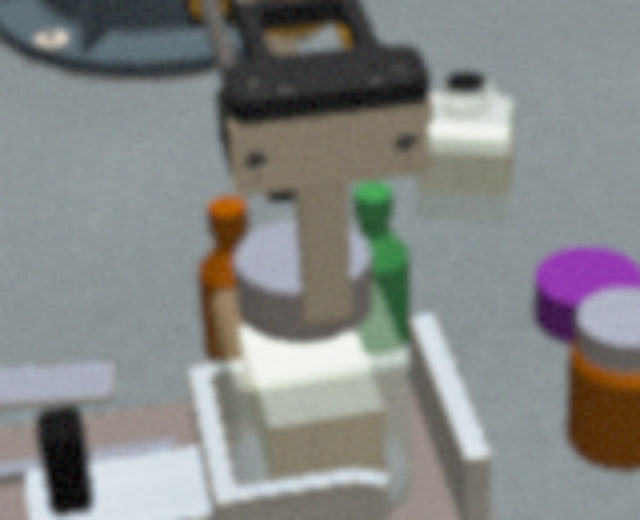

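View pics/z8side.png

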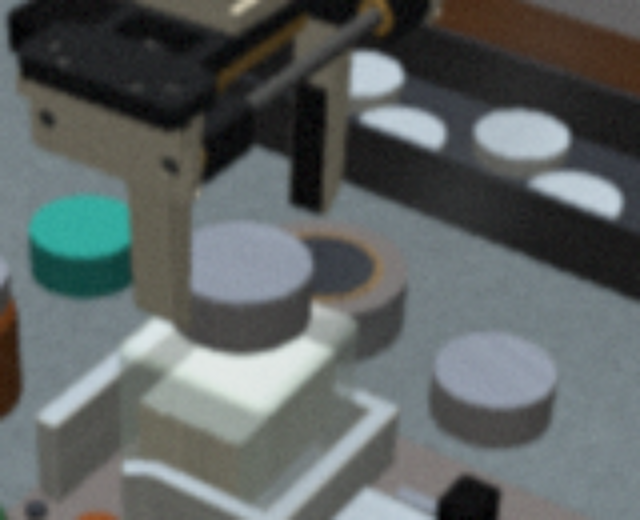

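The fingers straddle the lid. I'll go down to z≈123, so the tips are about 6 mm above the shoulder, and close.

```bash
python3 -m crank '0 0 -15 0 0 0;0 0 -10 0 0 0;0 0 -3.5 0 0 0;0 0 0 0 0 0;0 0 0 0 0 0'; python3 -m crank '0 0 0 0 0 0;0 0 0 0 0 0;0 0 0 0 0 0;0 0 0 0 0 0;0 0 0 0 0 0;0 0 0 0 0 0;0 0 0 0 0 0;0 0 0 0 0 0' 30;  python3 -c "
from g import *
s=r.observe();print(s['eef_pos'],s['contact_force'],s['torque'],s['width']*93,s['joints'])"
```

```text
clock: 11.05
eef_pos: [567.8, 44.5, 122.6]
tool_rot: [[0.999, 0.052, 0.001], [0.052, -0.999, -0.0], [0.001, 0.0, -1.0]]
contact_force: [-0.0, -0.2, 0.4]
width: 0.998
clock: 11.85
eef_pos: [567.2, 44.5, 122.1]
tool_rot: [[0.999, 0.052, -0.001], [0.052, -0.999, -0.0], [-0.001, -0.0, -1.0]]
contact_force: [-3.2, 0.4, 2.8]
width: 0.622
[567.2  44.5 122.1] [-3.2  0.4  2.8] [-0.1  0.5 -0. ] 57.88525389322344 [-0.2 30.  97.3 -0.  52.7 -3.2]
```

The grip is on the lid at 57.9 mm. Now the anticlockwise turn, first 36°, watching torque.

```bash
python3 -m crank '0 0 0 0 0 4;0 0 0 0 0 4;0 0 0 0 0 4;0 0 0 0 0 4;0 0 0 0 0 4;0 0 0 0 0 4;0 0 0 0 0 4;0 0 0 0 0 4;0 0 0 0 0 4'
python3 - <<'E'
from g import *
s=r.observe();R=s['tool_rot'];print(s['eef_pos'],s['contact_force'],s['torque'],s['width']*93,np.degrees(np.arctan2(R[1,0],R[0,0])))
for n in ['side','wrist']:
    p=snap(n,n+'9.png')
    if n=='side': cv2.imwrite('pics/z9side.png',cv2.resize(p['color'][90:270,250:480],None,fx=3.2,fy=3.2))
E
```

```text
clock: 12.75
eef_pos: [568.1, 44.9, 122.9]
tool_rot: [[0.776, 0.631, 0.002], [0.631, -0.776, 0.001], [0.002, 0.001, -1.0]]
contact_force: [-2.1, 2.3, 8.3]
width: 0.623
[568.1  44.9 122.9] [-2.1  2.3  8.3] [ 0.6  0.3 -0.2] 57.96682329843871 39.12887824137058
```

View pics/z9side.png

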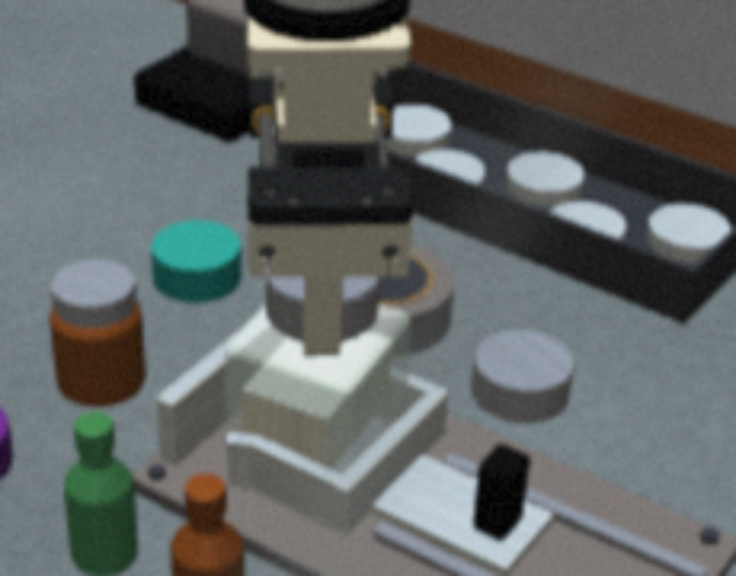

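View pics/wrist9.png

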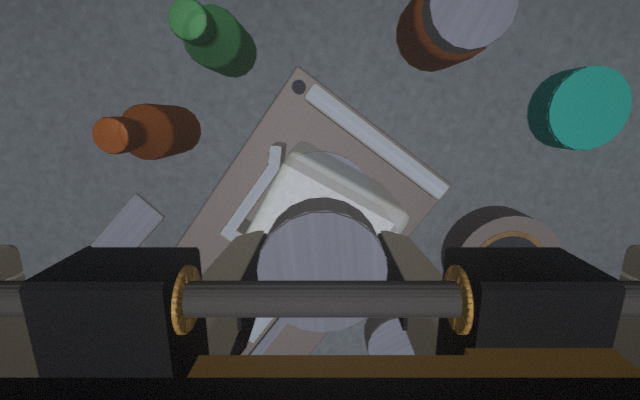

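The grain on the lid's top still runs vertically in the wrist picture (lid at 322,265). So the lid turned with the gripper while the jar stayed put in the fork. I'll turn another 37°.

```bash
python3 -m crank '0 0 0 0 0 4;0 0 0 0 0 4;0 0 0 0 0 4;0 0 0 0 0 4;0 0 0 0 0 4;0 0 0 0 0 4;0 0 0 0 0 4;0 0 0 0 0 4;0 0 0 0 0 5;0 0 0 0 0 0'
python3 - <<'E'
from g import *
s=r.observe();R=s['tool_rot'];print(s['eef_pos'],s['contact_force'],s['torque'],s['width']*93,np.degrees(np.arctan2(R[1,0],R[0,0])))
for n in ['side','wrist']:
    p=snap(n,n+'10.png')
    if n=='side': cv2.imwrite('pics/z10side.png',cv2.resize(p['color'][90:270,250:480],None,fx=3.2,fy=3.2))
E
```

```text
clock: 13.85
eef_pos: [567.9, 44.8, 123.5]
tool_rot: [[0.239, 0.971, 0.001], [0.971, -0.239, 0.0], [0.001, 0.001, -1.0]]
contact_force: [-5.7, 2.4, 14.3]
width: 0.623
[567.9  44.8 123.5] [-5.7  2.4 14.3] [ 0.4  0.9 -0. ] 57.974097847230446 76.16139304160446
```

View pics/z10side.png

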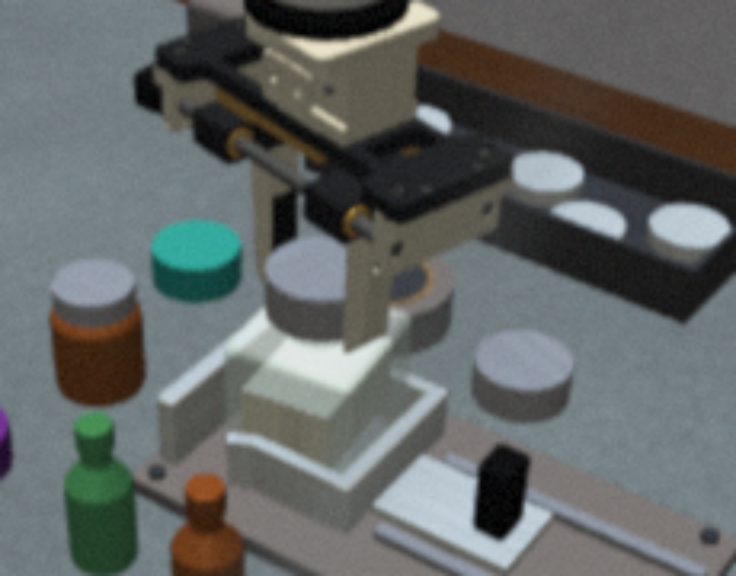

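View pics/wrist10.png

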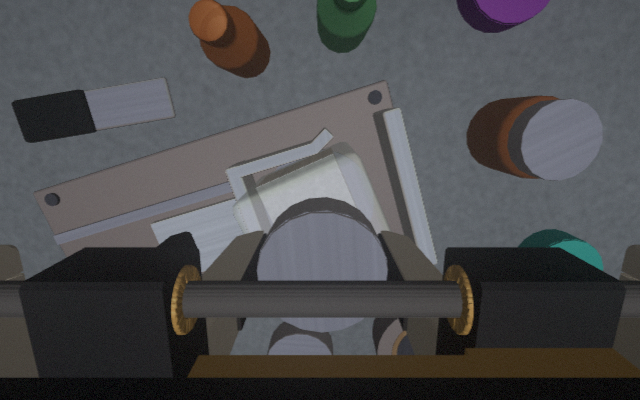

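I've turned 73° with no slip, and the z moment has fallen to about 0. The force is +14 N upward, which is the seal pushing the free lid. Lifting straight up, slowly.

```bash
python3 -m crank '0 0 1 0 0 0;0 0 2 0 0 0;0 0 2 0 0 0;0 0 2 0 0 0;0 0 0 0 0 0'; python3 -c "
from g import *
p=snap('side','side11.png');cv2.imwrite('pics/z11side.png',cv2.resize(p['color'][90:270,250:480],None,fx=3.2,fy=3.2))"
```

```text
clock: 14.45
eef_pos: [567.5, 44.5, 129.2]
tool_rot: [[0.242, 0.97, 0.0], [0.97, -0.242, -0.0], [-0.0, 0.0, -1.0]]
contact_force: [-0.7, 0.7, 0.7]
width: 0.621
```

View pics/z11side.png

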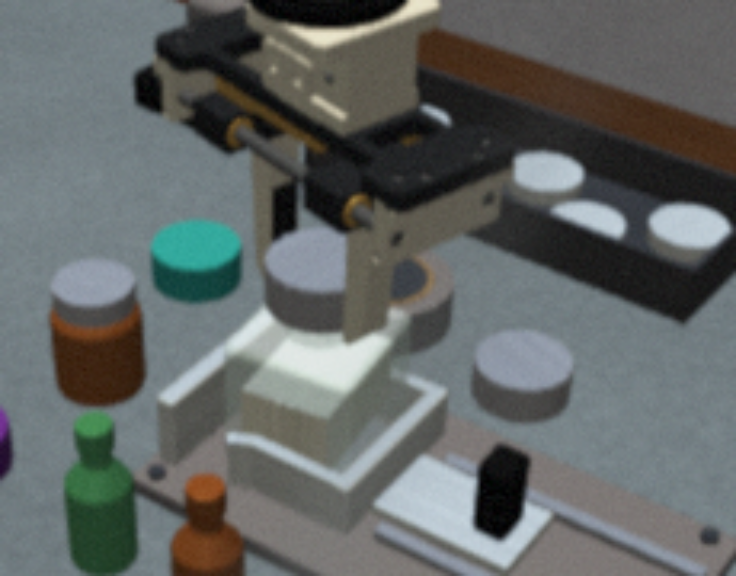

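The external force is about 0 and the jar hasn't moved. I'll lift 33 mm more, so the lid's lower edge is about 20 mm above the rim.

```bash
python3 -m crank '0 0 3 0 0 0;0 0 5 0 0 0;0 0 5 0 0 0;0 0 5 0 0 0;0 0 5 0 0 0;0 0 5 0 0 0;0 0 3 0 0 0;0 0 2 0 0 0;0 0 0 0 0 0;0 0 0 0 0 0'; python3 - <<'E'
from g import *
for n in ['side','scene','wrist']:
    p=snap(n,n+'12.png'); print(n, 'rim',proj(p,[567.5,44,128]),'lid low',proj(p,[567.5,44,148]),'top',proj(p,[567.5,44,174]))
    if n=='side':cv2.imwrite('pics/z12side.png',cv2.resize(p['color'][90:270,250:480],None,fx=3.2,fy=3.2))
    if n=='scene':cv2.imwrite('pics/z12scene.png',cv2.resize(p['color'][120:300,150:380],None,fx=3.2,fy=3.2))
s=r.observe();print(s['eef_pos'],s['contact_force'],s['width']*93)
E
```

```text
clock: 15.5
eef_pos: [567.4, 44.5, 162.0]
tool_rot: [[0.242, 0.97, -0.0], [0.97, -0.242, -0.0], [-0.0, -0.0, -1.0]]
contact_force: [-0.7, -1.0, -0.7]
width: 0.62
side rim [350.1 178.2] lid low [350.4 168. ] top [350.7 154.2]
scene rim [286.2 196.8] lid low [285.6 186.9] top [284.8 173.5]
wrist rim [320.2 236.8] lid low [320.  250.3] top [319.7 273.1]
[567.4  44.5 161.9] [ 0.3  0.1 -0.4] 57.557211331145346
```

View pics/z12side.png

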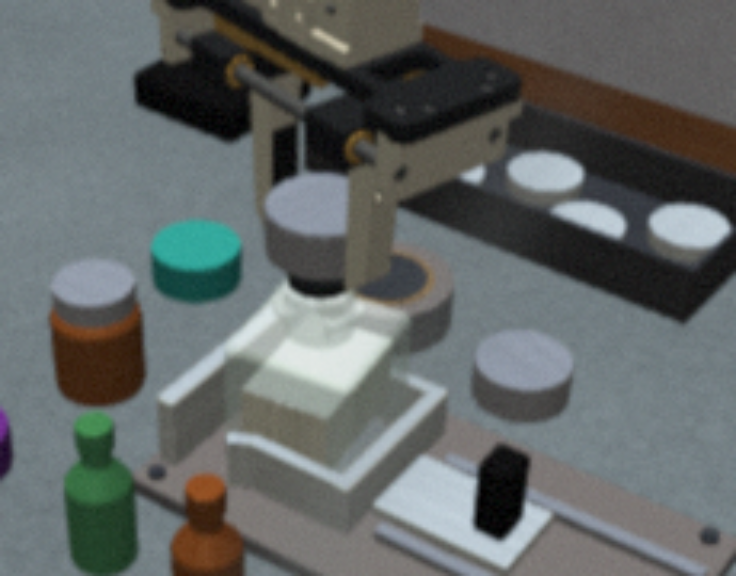

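View pics/z12scene.png

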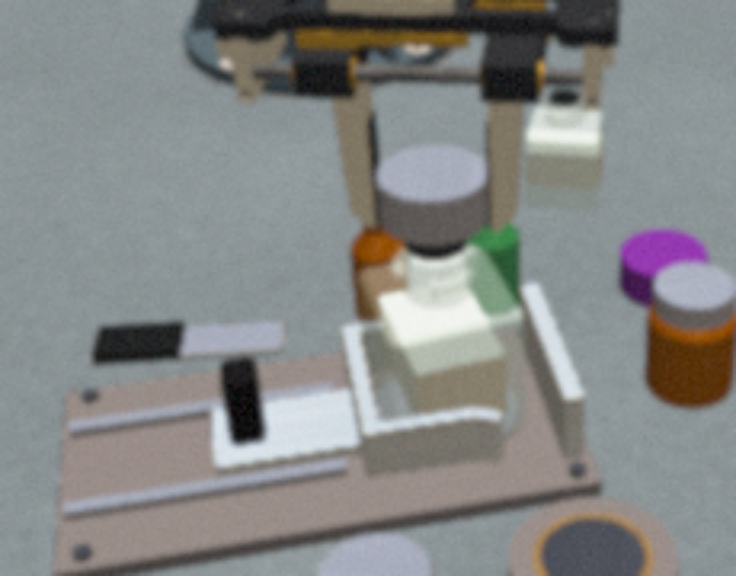

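Both views show the mouth clear, with the lid level about 2 cm above it. The jar is seated in the fork, the brace is where I left it, and the bystanders are untouched. Handing in.

```bash
python3 -c "
from g import *
print(r.close_job())"
```

```text
the job is handed in; nothing more can be done
None
```

The jar is open. The gripper still holds the lid level, with its lower edge about 20 mm above the mouth, and I handed the job in at about 15.7 s of the 48 s allowed.

- **Brace:** I slid it by its grip about 73 mm to a hard stop, where the force rose to 31 N. That end position agrees with the 110 mm home distance worked out from the lid's position. Later pictures show it had not moved.
- **Lid:** I gripped it at 57.9 mm and turned it 73° anticlockwise. The grain on its top turned with the gripper and the jar stayed put in the fork, so there was no slip. The turning moment then fell to about 0 and the seal pushed up with about 14 N. I lifted it straight off with no downward pull from the jar.
- **Last checks:** The tool was at (567.4, 44.5, 162) and level, with outside force about 0 and the opening at 57.6 mm. The pictures show the jar still on its turntable and no bystander moved as far as I could see.
- **Disagreements:** No check failed. The networks mislabelled several things, such as look-alike lids and the grip. I took positions from the images myself instead, and the lid centre agreed across all three cameras to about 1 mm. I could not measure the gap between lid and rim directly. The 20 mm comes from the tool height and the given sizes, and is good to about 2 mm.

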